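Build a two-deck test firing from kiln shelves and props

ROBOT

A 7-joint arm with a two-finger parallel gripper is mounted at the origin on a cart in front of the work surface, level with it; the furniture and walls round the work are solid. World frame = base frame: x ahead of the robot, y to its left, z up, the work surface at z = 0. Lengths are in m, angles in rad, forces in N, time in s.
With the tool pointing down it reaches from about 0.425 to 0.95 m from the base axis. Payload 4.7 kg.
Tool frame: the origin (TCP) lies at the very end of the fingers, on their centre line; the grasp point (between the pads) lies 19 mm behind it; z points along the fingers, y is the line along which they close (so a half turn about z gives the same grasp; the last joint's range is limited). The gripper opens to 85 mm and grips with 20 to 120 N. Pads are 22 mm wide; open, the fingers measure 114 mm over their backs; the gripper's body (76 mm by 85 mm) begins 54 mm behind the grasp point. The pads swing forward as they close: fully open they stand 13 mm farther back than shut.
Start: joints at [-1.377, 0.469, -0.049, 1.532, 0.024, 1.141, -0.082], TCP at [0.149, 0.658, 0.231] pointing down, gripper open.
Joint ranges: [-2.59, 2.59], [-0.33, 1.99], [-1.39, 1.29], [0.1, 2.45], [-1.04, 4.18], [0.21, 1.99], [-2.66, 2.66]. Speed limits (rad/s): [2.57, 2.57, 3.14, 3.14, 3.14, 3.14, 3.14].

INTERFACE

Orientations are given as a 3x3 rotation matrix whose columns are the frame's x, y, z axes.
In Python, from workcell import * gives the robot as it stands.
- The arm moves only by the tool apply_moves, never from a script. Its argument "deltas" is a list that holds one entry, the list of rows, each a list of 6 numbers: the shift along the world's x, y, z in units of 120 mm (1.0 is 120 mm), then the turn, a rotation vector about the world's x, y, z in units of 45 degrees (1.0 is 45 degrees). In form: [[[x, y, z, ax, ay, az], ...]]. A call has 1 to 20 rows; each row is the pose to reach, as a shift and turn from the pose commanded when the call began; what a row does not reach only later rows make up. A row lasts 1/10 s, in which the tool goes at most 50 mm and 8.59 degrees, less where a joint would pass 70% of its speed; a pose out of reach is approached as far as the arm can. A call with a number of a shift or a turn outside -1 to 1 is refused whole. A call with a gripper value outside its range is refused whole. "jaw" is the opening, from 0 (shut) to 1 (fully open), set as the call begins (left out, the last holds). The fingers move at their own pace and stop on an object; "grip_force" is the grip in N (left out, the last holds). Time passes only in rows, so rows that repeat a pose let the fingers close. It gives the time, the measured TCP pose, the force, the opening and the grip force at its end, in the units of the state.
- sense(): the state, without advancing time (a new reading comes with each control period).
- get_image(name): name is "scene" or "top" or "wrist"; returns a dict with "image" (400x640x3 uint8, blue, green, red), "vertical_fov" (degrees; the focal length in pixels is half the picture's height over the tangent of half this angle, whatever the lens; pixels are square), "cx", "cy" (the principal point, pixels), "rvec" (rotation vector, rad) and "tvec" (3), from world to camera coordinates, as OpenCV has them; the wrist camera has in their place "mount" (4x4, takes a point from camera to tool coordinates, whose origin is the TCP and whose axes are the flange's). Camera axes: x right, y down, z forward; pixel columns grow to the right and rows downward; lengths in m; the calibration is good to about 2 mm. The wrist camera is an equidistant fisheye: a pixel r from the principal point sees the ray r / f radians off the axis. A picture is of the moment at which its call begins: read the wrist's pose just before it. There is no depth.
- close_job(): hands the job in; it is judged then, once.
The state is a dict: "clock": time; "joint_pos": joint angles; "qvel": joint speeds; "joint_efforts": joint torques, N m; "ee_pos": TCP position; "orientation": TCP orientation; "contact_force": force on the tool from outside, world axes, zero at the start; "ft_torque": the same for the moment, N m; "width": opening from 0.0 (shut) to 1.0 (fully open); "grasp_force": force on a finger pad.
Only numpy, scipy, OpenCV 4.12 (cv2) and the standard library are available. Lean on these libraries where they do the work, as an engineer would, in place of code of your own. Each camera call takes 0.05 s, during which the arm holds its last target. There are 200 camera calls.

TASK

Build up the little test firing on the lower kiln shelf: seat the two tall props in its two recesses and stand the beaker upright midway between them, then bridge them with the narrow batt so that it lies level with its holes over both prop spigots, and last set the cone pack on the middle of the batt, lengthwise along it. Leave the short prop and the unfired pinch pot where they are.

Things in the scene. Friction and masses are not known exactly. Their poses are not given: they have to be found in the camera images.
- lower_shelf: The lower kiln shelf, lying fixed on the table: buff slab 210 x 90 mm, 16 mm thick, with a whitish wash patch in the middle. Two round recesses, 38 mm in diameter and 8 mm deep (their floor is 8 mm above the table) with a 2.5 mm chamfer, lie on its long axis 75 mm either side of the middle. Origin: centre of the underside; x along the 210 mm length, y across, z up.
- batt: The narrow batt that bridges the props: loose buff slab 195 x 56 mm, 15 mm thick, 0.35 kg, whitish wash patch in the middle of the top, starting flat on the table. Two 22 mm round through holes lie on its long axis 75 mm either side of the middle. Can be gripped across its 56 mm width at the middle. Origin: centre of the underside; x along the length, y across, z up.
- tall_prop_a: A tall kiln prop: buff upright cylinder 34 mm in diameter, flat shoulder 66 mm above its foot, with a tapered spigot on top (15 mm wide at the root, 12 mm high, 78 mm overall). About 0.15 kg. Seated in a recess its shoulder is 74 mm above the table. Either tall prop may go in either recess. Origin: centre of the foot; z up.
- tall_prop_b: The other tall kiln prop, the same as tall_prop_a.
- short_prop: The odd short prop, not wanted: like the tall ones, 34 mm in diameter, but its shoulder is only 40 mm above the foot (52 mm overall). Too low for the batt to clear the beaker. Origin: centre of the foot; z up.
- beaker: The small fired terracotta beaker: open round cup, 50 mm across the rim, 37 mm at the foot, 46 mm high, wall 3.5 mm, 0.09 kg. Can be gripped across the outside. Origin: centre of the foot; z up, toward the mouth.
- cone_pack: The cone pack: grey-brown clay pat 84 x 26 mm, 14 mm high, with three pale slim cones in a row standing on it, leaning along the row; 48 mm high overall. 0.08 kg. Grip the pat across its 26 mm width, the cones standing between the fingers. Either end may point either way. Origin: centre of the underside; x along the 84 mm length, z up.
- pinch_pot: Bystander: unfired dark brown pinch pot, open round bowl 72 mm across, 47 mm high; not to be moved. Origin: centre of the foot; z up.
Mind the look-alikes: they are no part of the job. What is shaped like the tall_prop_b but green or purple is not meant.

How it is judged:
By the outcome, as a careful person would: the job done as asked, in the order asked, and still so for the second after the job is handed in, with the robot touching nothing.
It also fails if it takes over 120 s, if anything falls off the work surface, if the arm or the gripper's body presses on something with over 40 N, if the wrist force passes 120 N, or if a joint passes its speed limit or range.

## Working session

There is one attempt and no reset: what is moved stays moved. The work goes in short steps, Python scripts to look and compute and a tool call to move; the robot and the scene stay as the last step left them, time stands still between calls to the robot, and variables do not carry over. Pictures are saved under pics/ and viewed, at most 14 in all, crops included, and the job is handed in when it is done.

Besides the shell and the picture viewer there is one more tool, called by a JSON object that holds its "op" and its "data". apply_moves: Moves the arm, as the interface text tells. Its arguments: {"type":"object","properties":{"deltas":{"type":"array"},"jaw":{"type":"number"},"grip_force":{"type":"number"}},"required":["deltas"]}

```bash
mkdir -p pics
cat > h.py <<'E'
from workcell import *
import numpy as np, cv2
def cam(name):
    s=sense() if name=="wrist" else None
    d=get_image(name)
    f=200/np.tan(np.radians(d["vertical_fov"])/2)
    if name=="wrist":
        M=np.array(d["mount"]);T=np.eye(4);T[:3,:3]=np.array(s["orientation"]).reshape(3,3);T[:3,3]=s["ee_pos"]
        W=T@M;R=W[:3,:3];c=W[:3,3]
    else:
        Rc=cv2.Rodrigues(np.array(d["rvec"],float))[0];R=Rc.T;c=-R@np.array(d["tvec"],float).ravel()
    return dict(im=np.array(d["image"]),f=f,cx=d["cx"],cy=d["cy"],R=R,c=c,fish=name=="wrist")
def ray(k,u,v):
    x=(u-k["cx"])/k["f"];y=(v-k["cy"])/k["f"]
    if k["fish"]:
        r=np.hypot(x,y)+1e-12;d=np.array([np.sin(r)*x/r,np.sin(r)*y/r,np.cos(r)])
    else: d=np.array([x,y,1.])
    return k["R"]@d
def onz(k,u,v,z):
    d=ray(k,u,v);return k["c"]+d*(z-k["c"][2])/d[2]
def proj(k,p):
    q=k["R"].T@(np.array(p)-k["c"])
    if k["fish"]:
        t=np.arctan2(np.hypot(q[0],q[1]),q[2]);n=np.hypot(q[0],q[1])+1e-12
        return k["cx"]+k["f"]*t*q[0]/n,k["cy"]+k["f"]*t*q[1]/n
    return k["cx"]+k["f"]*q[0]/q[2],k["cy"]+k["f"]*q[1]/q[2]
E
python3 - <<'E'
from h import *
for n in("scene","top","wrist"):
    k=cam(n);cv2.imwrite(f"pics/{n}0.png",k["im"]);print(n,k["f"],k["cx"],k["cy"],k["c"].round(3),k["R"].round(3).tolist())
s=sense();print(s["orientation"],s["ee_pos"],s["width"],s["contact_force"],s["clock"])
E
```

```text
scene 468.8029598124281 315.4088910924753 200.91212947710957 [-0.734  0.791  0.912] [[-0.546, -0.42, 0.725], [-0.838, 0.279, -0.469], [-0.006, -0.864, -0.504]]
top 406.7960736530353 314.796204179193 200.44925127441851 [0.315 0.002 1.162] [[-0.015, -0.99, 0.14], [-0.999, 0.019, 0.027], [-0.03, -0.14, -0.99]]
wrist 309.70691628693146 317.1930971341638 193.9440946639176 [0.082 0.673 0.373] [[0.22, 0.938, 0.268], [0.975, -0.211, -0.062], [-0.001, 0.275, -0.962]]
[[-9.75285601e-01  2.20947744e-01 -3.02105495e-04]
 [ 2.20947950e-01  9.75284530e-01 -1.44523146e-03]
 [-2.46818166e-05 -1.47626303e-03 -9.99998910e-01]] [0.14900979 0.65790038 0.23049606] 0.9982873009694724 [-0.22375341 -0.23049694  1.16531623] 0.15
```

View pics/scene0.png

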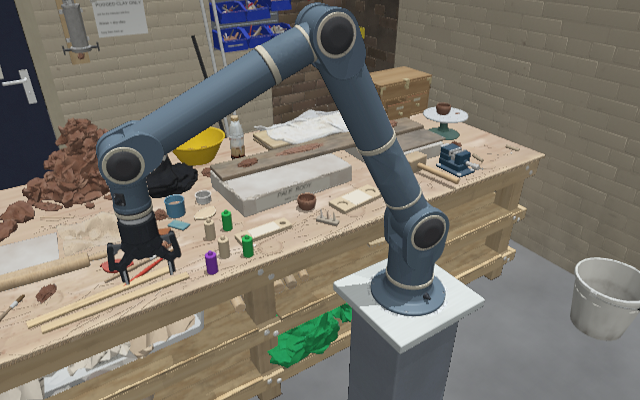

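View pics/top0.png

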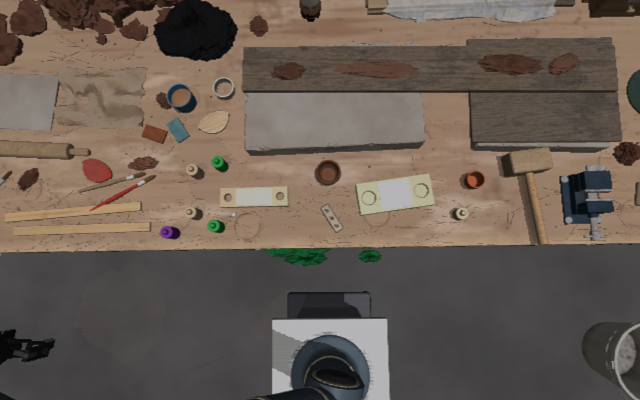

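The scene view shows buff props at (209,230) and (223,247), with green ones at (227,220) and (247,246) and a purple one at (211,262). In the top view:
- **Buff props:** (193,171), (191,213) and (461,213)
- **Green:** (219,163) and (215,226)
- **Purple:** (169,232)
- **Batt:** (254,197)
- **Shelf:** (395,194)
- **Beaker:** (474,180)
- **Cone pack:** (332,217)
- **Pinch pot:** (328,172)

Next I'll check the prop heights and get coordinates.

```bash
python3 - <<'E'
from h import *
t=cam("top");s=cam("scene")
a=cv2.resize(t["im"][140:250,150:290],None,fx=4,fy=4,interpolation=cv2.INTER_CUBIC)
b=cv2.resize(t["im"][160:240,350:490],None,fx=4,fy=4,interpolation=cv2.INTER_CUBIC)
cv2.imwrite("pics/c1.png",np.vstack([a[:,:],b])[:600] if 0 else a)
cv2.imwrite("pics/c2.png",b)
for n,u,v,z in[("propA",193,170,.07),("propB",191,213,.07),("short?",461,213,.05),("batt",254,197,.015),("shelf",395,194,.016),("beaker",474,180,.046),("cone",332,217,.014),("pot",328,172,.047)]:
    p=onz(t,u,v,z);print(n,p.round(3),[round(x) for x in proj(s,[p[0],p[1],0])],[round(x) for x in proj(s,[p[0],p[1],.078])])
c=cv2.resize(s["im"][190:290,160:440],None,fx=2.8,fy=2.8,interpolation=cv2.INTER_CUBIC);cv2.imwrite("pics/c3.png",c)
E
python3 -c "
import cv2,numpy as np
a=cv2.imread('pics/c1.png');b=cv2.imread('pics/c3.png')
a=cv2.resize(a,(400,314));b2=cv2.imread('pics/c2.png');b2=cv2.resize(b2,(384,314))
o=np.vstack([np.hstack([a,b2]),b[:280,:784]]);cv2.imwrite('pics/comp.png',o);print(o.shape)"
```

```text
propA [0.561 0.367 0.07 ] [214, 238] [211, 218]
propB [0.441 0.37  0.07 ] [227, 256] [225, 236]
short? [ 0.43  -0.365  0.05 ] [401, 195] [403, 177]
batt [0.49  0.207 0.015] [265, 233] [264, 214]
shelf [ 0.491 -0.195  0.016] [358, 200] [358, 183]
beaker [ 0.521 -0.408  0.046] [394, 183] [396, 166]
cone [ 0.429 -0.015  0.014] [328, 222] [328, 203]
pot [ 0.552 -0.006  0.047] [308, 208] [307, 189]
(594, 784, 3)
```

View pics/comp.png

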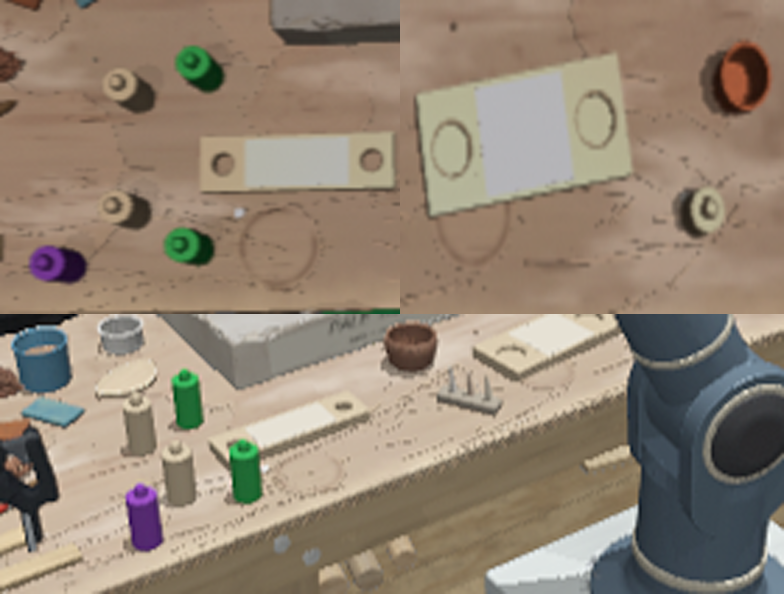

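Both left buff props (crop at (120,90) and (120,208)) stand as tall as the greens, so they are the tall pair. The lone one at top (461,213) is the short prop. Now I'll move toward the tall pair, with the closing line turned to world x.

{"op": "apply_moves", "data": {"deltas": [[[0.25,-0.17,0,0,0,-0.14],[0.5,-0.35,0,0,0,-0.28],[0.75,-0.52,0,0,0,-0.43],[1,-0.7,0,0,0,-0.57],[1,-0.7,0,0,0,-0.57]]], "jaw": 0.75, "grip_force": 40}}

```text
clock: 0.75
ee_pos: [0.2759, 0.5701, 0.2315]
orientation: [[-0.776, 0.63, 0.004], [0.63, 0.776, -0.002], [-0.005, 0.001, -1.0]]
contact_force: [0.3, -1.2, 0.2]
width: 0.752
grasp_force: 0.0
```

{"op": "apply_moves", "data": {"deltas": [[[0.25,-0.17,0,0,0,-0.14],[0.5,-0.35,0,0,0,-0.28],[0.75,-0.52,0,0,0,-0.43],[1,-0.7,0,0,0,-0.57],[1,-0.7,0,0,0,-0.57]]]}}

```text
clock: 1.25
ee_pos: [0.3947, 0.4858, 0.2316]
orientation: [[-0.428, 0.904, 0.003], [0.904, 0.428, -0.002], [-0.004, 0.002, -1.0]]
contact_force: [0.6, -0.5, -0.1]
width: 0.753
grasp_force: 0.0
```

{"op": "apply_moves", "data": {"deltas": [[[0.25,-0.17,0,0,0,-0.14],[0.5,-0.35,0,0,0,-0.28],[0.75,-0.52,0,0,0,-0.43],[1,-0.7,0,0,0,-0.57],[1,-0.7,0,0,0,-0.57],[1,-0.7,0,0,0,-0.57]]]}}

```text
clock: 1.85
ee_pos: [0.509, 0.4066, 0.2311]
orientation: [[-0.006, 1.0, -0.001], [1.0, 0.006, 0.0], [0.0, -0.001, -1.0]]
contact_force: [-0.7, 0.2, 0.8]
width: 0.751
grasp_force: 0.0
```

Run:
```python
from h import *
k=cam("wrist");s=sense();print(s["ee_pos"],np.array(s["orientation"]).round(4).tolist(),s["width"],s["clock"],np.round(s["joint_pos"],2),s["contact_force"])
for p in[(.561,.367,.078),(.441,.37,.078),(.49,.207,.015)]:print([round(x) for x in proj(k,p)])
cv2.imwrite("pics/w1.png",k["im"])
```

```text
[0.5078696  0.40774226 0.23099176] [[-0.0078, 1.0, -0.0012], [1.0, 0.0078, 0.0007], [0.0007, -0.0012, -1.0]] 0.7534313224292325 1.9 [-0.98  0.44  0.34  1.61 -0.16  1.12 -0.59] [ 0.05666341  0.84880208 -0.83010527]
[367, 217]
[250, 214]
[302, 307]
```

View pics/w1.png

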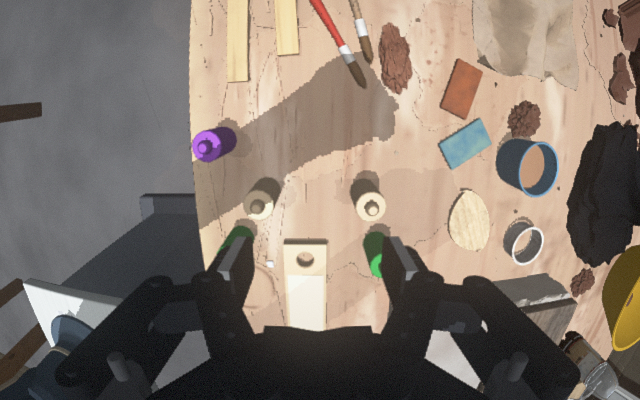

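Wrist view: the buff spigots are at (371,208) for A and (257,206) for B. Greens are at (237,237) and (378,262), and the batt hole at (305,259). I'll refine from the shoulder discs.

```bash
cat >> h.py <<'E'
def disc(k,u,v,w=22,thr=None):
    g=k["im"][int(v)-w:int(v)+w,int(u)-w:int(u)+w].min(axis=2)
    g=cv2.resize(g,None,fx=4,fy=4,interpolation=cv2.INTER_CUBIC)
    t,m=cv2.threshold(g,thr or 0,255,cv2.THRESH_BINARY+(0 if thr else cv2.THRESH_OTSU))
    cs=cv2.findContours(m,cv2.RETR_EXTERNAL,cv2.CHAIN_APPROX_NONE)[0];c=max(cs,key=cv2.contourArea)
    e=cv2.fitEllipse(cv2.convexHull(c))
    return int(u)-w+(e[0][0]-1.5)/4,int(v)-w+(e[0][1]-1.5)/4,e[1][0]/4,e[1][1]/4,t
E
python3 - <<'E'
from h import *
k=cam("wrist");im=[]
for u,v in((370,206),(258,206)):
    d=disc(k,u,v);print(np.round(d,1),onz(k,d[0],d[1],.066).round(4),"spig guess",onz(k,u,v+2,.078).round(4))
    w=28;im.append(cv2.resize(k["im"][v-w:v+w,u-w:u+w],None,fx=7,fy=7,interpolation=cv2.INTER_NEAREST))
cv2.imwrite("pics/z1.png",np.hstack(im))
E
```

```text
Traceback (most recent call last):
  File "h.py", line 32, in disc
    e=cv2.fitEllipse(cv2.convexHull(c))
cv2.error: OpenCV(4.12.0) /io/opencv/modules/imgproc/src/shapedescr.cpp:361: error: (-201:Incorrect size of input array) There should be at least 5 points to fit the ellipse in function 'fitEllipseNoDirect'
```

Run:
```python
from h import *
k=cam("wrist");im=[]
for u,v in((370,206),(258,206)):
    print(onz(k,u,v,.066).round(4),onz(k,u,v+2,.078).round(4))
    for t in(130,150,165,180,195):
        try:d=disc(k,u,v,18,t);print(t,np.round(d,1),onz(k,d[0],d[1],.066).round(4))
        except Exception:print(t,"-")
    w=28;im.append(cv2.resize(k["im"][v-w:v+w,u-w:u+w],None,fx=7,fy=7,interpolation=cv2.INTER_NEAREST))
cv2.imwrite("pics/z1.png",np.hstack(im))
```

```text
[0.5642 0.3771 0.066 ] [0.5621 0.3789 0.078 ]
130 [375.8 207.5  37.7  62.  130. ] [0.5706 0.3755 0.066 ]
150 [375.9 207.6  37.6  61.5 150. ] [0.5707 0.3754 0.066 ]
165 [372.1 208.9  28.9  30.8 165. ] [0.5666 0.3739 0.066 ]
180 [372.  208.6  27.7  29.6 180. ] [0.5665 0.3743 0.066 ]
195 [371.9 208.4  26.7  28.7 195. ] [0.5664 0.3745 0.066 ]
[0.4459 0.3759 0.066 ] [0.4482 0.3777 0.078 ]
130 [258.8 211.8  28.4  44.3 130. ] [0.4464 0.3695 0.066 ]
150 [258.8 211.7  28.4  43.7 150. ] [0.4464 0.3696 0.066 ]
165 [259.  211.4  28.4  42.1 165. ] [0.4467 0.37   0.066 ]
180 [264.1 213.3  24.7  31.6 180. ] [0.4521 0.3678 0.066 ]
195 [262.4 210.9  23.9  36.2 195. ] [0.4504 0.3705 0.066 ]
```

View pics/z1.png

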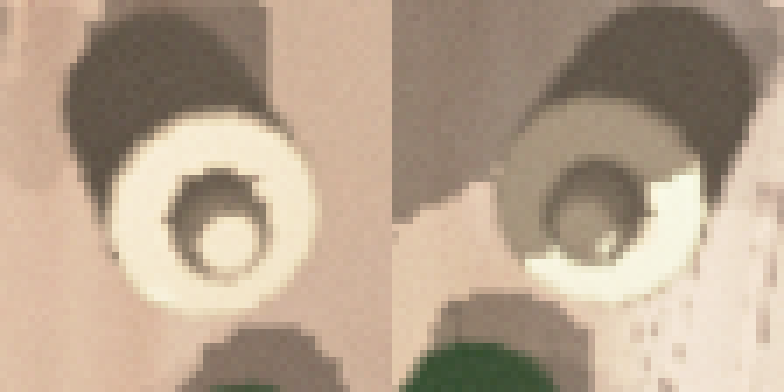

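Crop: A's disc is centred at about (371.9,208.2) and B's at about (259.3,205.7), giving A ≈ (0.566,0.3745) and B ≈ (0.447,0.376). Going for A.

{"op": "apply_moves", "data": {"deltas": [[[0.25,-0.14,0,0,0,0],[0.49,-0.27,0,0,0,0],[0.49,-0.27,-0.35,0,0,0],[0.49,-0.27,-0.7,0,0,0],[0.49,-0.27,-0.7,0,0,0],[0.49,-0.27,-0.7,0,0,0],[0.49,-0.27,-0.7,0,0,0],[0.49,-0.27,-0.7,0,0,0]]]}}

```text
clock: 2.8
ee_pos: [0.5689, 0.3752, 0.1501]
orientation: [[-0.006, 1.0, 0.004], [1.0, 0.006, 0.003], [0.003, 0.004, -1.0]]
contact_force: [0.3, -0.7, -0.1]
width: 0.748
grasp_force: 0.0
```

Run:
```python
from h import *
k=cam("wrist");s=sense();print(s["ee_pos"],s["clock"],np.linalg.norm(s["qvel"]))
u,v=proj(k,(.5664,.3745,.066));print(u,v)
for t in(150,165,180,195):
        try:d=disc(k,u,v,30,t);print(t,np.round(d,1),onz(k,d[0],d[1],.066).round(4))
        except Exception:print(t,"-")
```

```text
[0.56883555 0.37490388 0.14977627] 2.85 0.013289672617236663
312.1844183608951 200.63118888961847
150 [311.4 202.7  57.1 106.7 150. ] [0.5658 0.3729 0.066 ]
165 [312.6 205.3  31.4  39.3 165. ] [0.5667 0.3707 0.066 ]
180 [312.5 204.5  32.   38.8 180. ] [0.5666 0.3714 0.066 ]
195 [312.4 203.3  33.6  38.5 195. ] [0.5666 0.3723 0.066 ]
```

{"op": "apply_moves", "data": {"deltas": [[[-0.02,-0.01,-0.25,0,0,0],[-0.02,-0.01,-0.5,0,0,0],[-0.02,-0.01,-0.75,0,0,0],[-0.02,-0.01,-0.98,0,0,0],[-0.02,-0.01,-0.98,0,0,0],[-0.02,-0.01,-0.98,0,0,0]]]}}

```text
clock: 3.45
ee_pos: [0.5662, 0.3732, 0.0309]
orientation: [[-0.005, 1.0, 0.001], [1.0, 0.005, 0.001], [0.001, 0.001, -1.0]]
contact_force: [0.8, -0.1, 0.5]
width: 0.75
grasp_force: 0.0
```

{"op": "apply_moves", "data": {"deltas": [[[0,0,0,0,0,0],[0,0,0,0,0,0],[0,0,0,0,0,0],[0,0,0,0,0,0],[0,0,0,0,0,0],[0,0,0,0,0,0],[0,0,0,0,0,0],[0,0,0,0,0,0]]], "jaw": 0}}

```text
clock: 4.25
ee_pos: [0.5666, 0.3735, 0.032]
orientation: [[-0.005, 1.0, 0.003], [1.0, 0.005, 0.002], [0.002, 0.003, -1.0]]
contact_force: [-1.2, -0.4, 6.6]
width: 0.383
grasp_force: 39.6
```

{"op": "apply_moves", "data": {"deltas": [[[0,0,0.25,0,0,0],[0,0,0.5,0,0,0],[0,0,0.75,0,0,0],[0,0,1,0,0,0],[0,0,1,0,0,0],[0,0,1,0,0,0]]]}}

```text
clock: 4.85
ee_pos: [0.5654, 0.3727, 0.1502]
orientation: [[-0.005, 1.0, 0.001], [1.0, 0.005, 0.001], [0.001, 0.001, -1.0]]
contact_force: [-0.4, 0.1, -3.3]
width: 0.384
grasp_force: 40.4
```

{"op": "apply_moves", "data": {"deltas": [[[-0.05,-0.25,0.1,0,0,0],[-0.1,-0.55,0.2,0,0,0],[-0.15,-0.88,0.3,0,0,0]]]}}

```text
clock: 5.15
ee_pos: [0.5458, 0.2663, 0.1837]
orientation: [[-0.007, 1.0, -0.003], [1.0, 0.007, -0.002], [-0.002, -0.003, -1.0]]
contact_force: [0.2, 0.3, -1.4]
width: 0.387
grasp_force: 40.4
```

{"op": "apply_moves", "data": {"deltas": [[[-0.05,-0.3,0,0,0,0],[-0.1,-0.6,0,0,0,0],[-0.15,-0.88,0,0,0,0]]]}}

```text
clock: 5.45
ee_pos: [0.5278, 0.1594, 0.184]
orientation: [[-0.005, 1.0, -0.003], [1.0, 0.005, -0.002], [-0.002, -0.003, -1.0]]
contact_force: [0.7, -1.0, -1.2]
width: 0.385
grasp_force: 40.4
```

{"op": "apply_moves", "data": {"deltas": [[[-0.05,-0.3,0,0,0,0],[-0.1,-0.6,0,0,0,0],[-0.15,-0.88,0,0,0,0]]]}}

```text
clock: 5.75
ee_pos: [0.5097, 0.0542, 0.1841]
orientation: [[-0.005, 1.0, -0.003], [1.0, 0.005, -0.001], [-0.001, -0.003, -1.0]]
contact_force: [0.0, -0.1, -1.3]
width: 0.384
grasp_force: 40.4
```

{"op": "apply_moves", "data": {"deltas": [[[-0.05,-0.3,0,0,0,0],[-0.1,-0.6,0,0,0,0],[-0.15,-0.88,0,0,0,0],[-0.15,-0.88,0,0,0,0],[-0.15,-0.88,0,0,0,0],[-0.15,-0.88,0,0,0,0]]]}}

```text
clock: 6.35
ee_pos: [0.4931, -0.0485, 0.1848]
orientation: [[-0.007, 1.0, -0.002], [1.0, 0.007, 0.0], [0.0, -0.002, -1.0]]
contact_force: [1.0, 0.7, -2.5]
width: 0.387
grasp_force: 40.4
```

Run:
```python
from h import *
k=cam("wrist");s=sense();print(s["ee_pos"],np.array(s["orientation"]).round(4).tolist(),s["clock"],s["width"])
cv2.imwrite("pics/w2.png",k["im"])
g=k["im"].min(axis=2)
np.save("w2.npy",k,allow_pickle=True)
```

```text
[ 0.49329581 -0.04822128  0.18498985] [[-0.0073, 1.0, -0.0014], [1.0, 0.0073, 0.0003], [0.0003, -0.0014, -1.0]] 6.4 0.3883454635935043
```

View pics/w2.png

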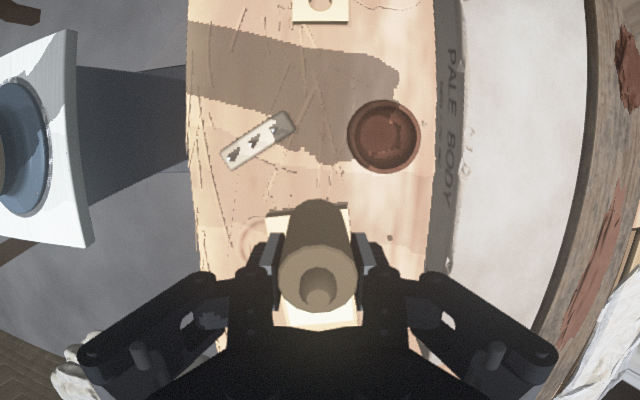

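The wrist view has +y upward, so the shelf (y<-0.1) is hidden under the gripper. The cone pack is at (258,140) and the pot at (384,136). I'll move past the shelf to see it.

{"op": "apply_moves", "data": {"deltas": [[[0,-0.3,0,0,0,0],[0,-0.65,0,0,0,0],[0,-1,0,0,0,0]]]}}

```text
clock: 6.7
ee_pos: [0.4941, -0.1691, 0.1855]
orientation: [[-0.01, 1.0, -0.0], [1.0, 0.01, 0.0], [0.0, -0.0, -1.0]]
contact_force: [1.1, 0.2, -2.6]
width: 0.383
grasp_force: 40.4
```

{"op": "apply_moves", "data": {"deltas": [[[0,-0.3,0.1,0,0,0],[0,-0.65,0.2,0,0,0],[0,-1,0.3,0,0,0],[0,-1.0,0.3,0,0,0]]]}}

```text
clock: 7.1
ee_pos: [0.4933, -0.2962, 0.2236]
orientation: [[0.002, 1.0, 0.003], [1.0, -0.002, -0.006], [-0.006, 0.003, -1.0]]
contact_force: [-1.2, -0.6, -1.2]
width: 0.381
grasp_force: 40.4
```

{"op": "apply_moves", "data": {"deltas": [[[0,-0.3,0,0,0,0],[0,-0.6,0,0,0,0],[0,-0.6,0,0,0,0],[0,-0.6,0,0,0,0],[0,-0.6,0,0,0,0]]]}}

```text
clock: 7.6
ee_pos: [0.4944, -0.3594, 0.221]
orientation: [[-0.008, 1.0, -0.001], [1.0, 0.008, 0.002], [0.002, -0.001, -1.0]]
contact_force: [0.3, 0.2, -0.4]
width: 0.381
grasp_force: 40.4
```

Run:
```python
from h import *
import pickle
k=cam("wrist");s=sense();print(s["ee_pos"],np.array(s["orientation"]).round(4).tolist(),s["clock"],s["width"])
cv2.imwrite("pics/w3.png",k["im"]);pickle.dump(k,open("w3.pkl","wb"))
```

```text
[ 0.4943963  -0.35941662  0.22121496] [[-0.0081, 1.0, -0.0003], [1.0, 0.0081, 0.0016], [0.0016, -0.0003, -1.0]] 7.65 0.3856704690059196
```

View pics/w3.png

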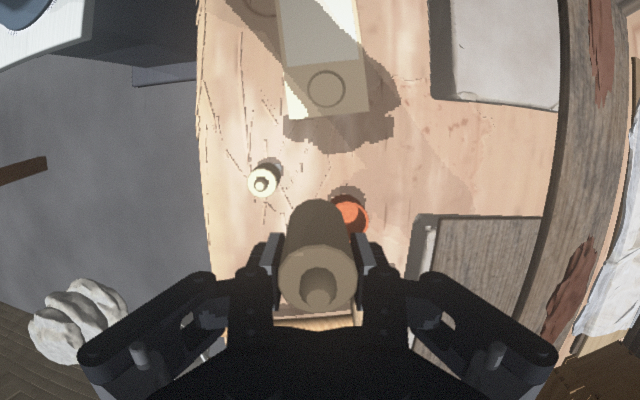

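The shelf's far recess shows at (326,89). The near-end corners are at (288,119) and (369,111), the short prop at (262,182) and the beaker at (350,215).

Run:
```python
from h import *
import pickle
k=pickle.load(open("w3.pkl","rb"))
for u,v in((326,89),(288,119),(369,111),(284,20),(359,20)):print((u,v),onz(k,u,v,.016).round(4))
c=cv2.resize(cv2.cvtColor(k["im"],cv2.COLOR_BGR2GRAY)[60:130,280:380],None,fx=6,fy=6,interpolation=cv2.INTER_CUBIC)
h=cv2.HoughCircles(c,cv2.HOUGH_GRADIENT,1.5,100,param1=60,param2=25,minRadius=70,maxRadius=150)
if h is not None:
  for q in h[0][:3]:
    u,v=280+q[0]/6-.4,60+q[1]/6-.4;print("hough",u,v,q[2]/6,onz(k,u,v,.016).round(4))
t=cam("top");w=cv2.resize(t["im"][160:230,340:450],None,fx=5,fy=5,interpolation=cv2.INTER_CUBIC)
o=np.zeros((350,600+550,3),np.uint8);o[:,:550]=w;o=np.zeros((350+420,600,3),np.uint8);o[:350,:550]=w;o[350:,:]=cv2.resize(k["im"][60:130,280:380],None,fx=6,fy=6,interpolation=cv2.INTER_CUBIC)
cv2.imwrite("pics/z3.png",cv2.resize(o,None,fx=.77,fy=.77))
```

```text
(326, 89) [ 0.5042 -0.2686  0.016 ]
(288, 119) [ 0.4622 -0.3024  0.016 ]
(369, 111) [ 0.5527 -0.2921  0.016 ]
(284, 20) [ 0.4568 -0.188   0.016 ]
(359, 20) [ 0.5404 -0.1869  0.016 ]
```

View pics/z3.png

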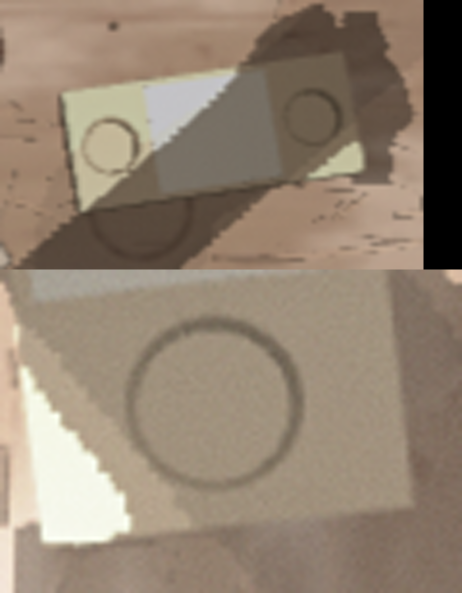

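{"op": "apply_moves", "data": {"deltas": [[[0.04,0.38,0,0,0,0],[0.08,0.76,0,0,0,0],[0.08,0.76,-0.35,0,0,0],[0.08,0.76,-0.7,0,0,0],[0.08,0.76,-1,0,0,0],[0.08,0.76,-1,0,0,0],[0.08,0.76,-1,0,0,0],[0.08,0.76,-1,0,0,0]]]}}

```text
clock: 8.5
ee_pos: [0.5047, -0.2712, 0.104]
orientation: [[-0.005, 1.0, 0.004], [1.0, 0.005, -0.002], [-0.002, 0.004, -1.0]]
contact_force: [0.4, 0.2, -1.6]
width: 0.387
grasp_force: 40.5
```

Run:
```python
from h import *
t=cam("top");s=sense();print(s["ee_pos"],s["contact_force"])
for u,v in((368.3,198.2),(421,190.4)):print(onz(t,u-.4,v-.4,.016).round(4))
```

```text
[ 0.50467223 -0.27123389  0.10404474] [-0.20863909 -0.66953909 -0.92115923]
[ 0.4815 -0.1176  0.016 ]
[ 0.5009 -0.2671  0.016 ]
```

{"op": "apply_moves", "data": {"deltas": [[[0,0.025,-0.15,0,0,0],[0,0.025,-0.3,0,0,0],[0,0.025,-0.4,0,0,0],[0,0.025,-0.45,0,0,0],[0,0.025,-0.49,0,0,0],[0,0.025,-0.51,0,0,0],[0,0.025,-0.51,0,0,0]]]}}

```text
clock: 9.25
ee_pos: [0.5033, -0.2677, 0.0407]
orientation: [[-0.005, 1.0, 0.0], [1.0, 0.005, -0.0], [-0.0, 0.0, -1.0]]
contact_force: [-0.3, -0.2, -1.7]
width: 0.382
grasp_force: 40.5
```

{"op": "apply_moves", "data": {"deltas": [[[0,0,-0.01,0,0,0],[0,0,-0.015,0,0,0],[0,0,-0.02,0,0,0],[0,0,-0.02,0,0,0]]]}}

```text
clock: 9.65
ee_pos: [0.5035, -0.2679, 0.0399]
orientation: [[-0.005, 1.0, 0.002], [1.0, 0.005, 0.0], [0.0, 0.002, -1.0]]
contact_force: [-3.6, 1.7, 8.7]
width: 0.383
grasp_force: 41.6
```

{"op": "apply_moves", "data": {"deltas": [[[0,0,0,0,0,0],[0,0,0,0,0,0],[0,0,0,0,0,0],[0,0,0,0,0,0]]], "jaw": 0.75}}

```text
clock: 10.05
ee_pos: [0.5032, -0.2674, 0.0381]
orientation: [[-0.005, 1.0, 0.0], [1.0, 0.005, -0.0], [-0.0, 0.0, -1.0]]
contact_force: [0.7, 0.0, -1.2]
width: 0.751
grasp_force: 0.0
```

{"op": "apply_moves", "data": {"deltas": [[[0,0,0.2,0,0,0],[0,0,0.5,0,0,0],[0,0,0.8,0,0,0],[0,0,1,0,0,0],[0,0,1,0,0,0]]]}}

```text
clock: 10.55
ee_pos: [0.5051, -0.2688, 0.1616]
orientation: [[-0.005, 1.0, 0.007], [1.0, 0.005, -0.002], [-0.003, 0.007, -1.0]]
contact_force: [-0.1, 0.3, -0.0]
width: 0.753
grasp_force: 0.0
```

{"op": "apply_moves", "data": {"deltas": [[[0,-0.35,0.15,0,0,0],[0,-0.35,0.3,0,0,0],[0,-0.35,0.3,0,0,0],[0,-0.35,0.3,0,0,0]]]}}

```text
clock: 10.95
ee_pos: [0.5028, -0.3085, 0.1929]
orientation: [[-0.006, 1.0, -0.001], [1.0, 0.006, 0.001], [0.001, -0.001, -1.0]]
contact_force: [-0.6, 0.4, -0.3]
width: 0.749
grasp_force: 0.0
```

Run:
```python
from h import *
import pickle
k=cam("wrist");s=sense();print(s["ee_pos"],s["contact_force"])
cv2.imwrite("pics/w4.png",k["im"]);pickle.dump(k,open("w4.pkl","wb"))
```

```text
[ 0.50269307 -0.30798935  0.192487  ] [-0.09794688 -0.02007275 -1.46474662]
```

View pics/w4.png

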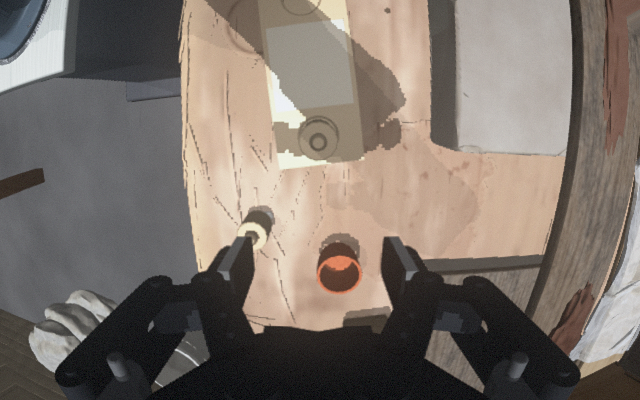

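Prop A is seated at (319,138), with the beaker at (339,272) and the short prop undisturbed. Next is prop B.

{"op": "apply_moves", "data": {"deltas": [[[-0.03,0.32,0,0,0,0],[-0.05,0.64,0,0,0,0],[-0.08,0.95,0,0,0,0]]]}}

```text
clock: 11.3
ee_pos: [0.4926, -0.1928, 0.1925]
orientation: [[-0.006, 1.0, -0.003], [1.0, 0.006, 0.001], [0.001, -0.003, -1.0]]
contact_force: [0.7, 0.7, 1.0]
width: 0.75
grasp_force: 0.0
```

{"op": "apply_moves", "data": {"deltas": [[[-0.03,0.32,0,0,0,0],[-0.05,0.64,0,0,0,0],[-0.08,0.95,0,0,0,0]]]}}

```text
clock: 11.6
ee_pos: [0.4827, -0.0786, 0.1928]
orientation: [[-0.007, 1.0, -0.002], [1.0, 0.007, 0.0], [0.001, -0.002, -1.0]]
contact_force: [0.0, 0.3, -0.1]
width: 0.75
grasp_force: 0.0
```

{"op": "apply_moves", "data": {"deltas": [[[-0.03,0.32,0,0,0,0],[-0.05,0.64,0,0,0,0],[-0.08,0.95,0,0,0,0]]]}}

```text
clock: 11.9
ee_pos: [0.4728, 0.0351, 0.1929]
orientation: [[-0.007, 1.0, -0.002], [1.0, 0.007, -0.0], [-0.0, -0.002, -1.0]]
contact_force: [0.7, 0.0, -0.0]
width: 0.75
grasp_force: 0.0
```

{"op": "apply_moves", "data": {"deltas": [[[-0.03,0.32,0,0,0,0],[-0.05,0.64,0,0,0,0],[-0.08,0.95,0,0,0,0]]]}}

```text
clock: 12.2
ee_pos: [0.463, 0.1488, 0.1929]
orientation: [[-0.007, 1.0, -0.002], [1.0, 0.007, -0.001], [-0.001, -0.002, -1.0]]
contact_force: [0.5, -0.5, 0.1]
width: 0.748
grasp_force: 0.0
```

{"op": "apply_moves", "data": {"deltas": [[[-0.03,0.32,0,0,0,0],[-0.05,0.64,0,0,0,0],[-0.08,0.95,0,0,0,0]]]}}

```text
clock: 12.5
ee_pos: [0.4533, 0.2626, 0.1927]
orientation: [[-0.007, 1.0, -0.002], [1.0, 0.007, -0.001], [-0.001, -0.002, -1.0]]
contact_force: [1.2, 0.8, 0.0]
width: 0.753
grasp_force: 0.0
```

{"op": "apply_moves", "data": {"deltas": [[[-0.03,0.32,0,0,0,0],[-0.05,0.64,0,0,0,0],[-0.07,0.95,0,0,0,0],[-0.07,0.95,-0.3,0,0,0],[-0.07,0.95,-0.3,0,0,0],[-0.07,0.95,-0.3,0,0,0],[-0.07,0.95,-0.3,0,0,0]]]}}

```text
clock: 13.2
ee_pos: [0.4473, 0.3738, 0.1589]
orientation: [[-0.004, 1.0, 0.001], [1.0, 0.004, 0.0], [0.0, 0.001, -1.0]]
contact_force: [-0.7, -0.3, -0.1]
width: 0.75
grasp_force: 0.0
```

Run:
```python
from h import *
import pickle
k=pickle.load(open("w4.pkl","rb"))
print("A",onz(k,318,142,.086).round(4),onz(k,319,137,.074).round(4),"beaker",onz(k,339,272,.046).round(4))
k=cam("wrist");s=sense();print(s["ee_pos"],np.array(s["orientation"]).round(4).tolist(),s["clock"])
u,v=proj(k,(.4472,.3762,.066));print(u,v)
for t in(150,165,180,195):
        try:d=disc(k,u,v,30,t);print(t,np.round(d,1),onz(k,d[0],d[1],.066).round(4))
        except Exception:print(t,"-")
cv2.imwrite("pics/w5.png",k["im"])
```

```text
A [ 0.5041 -0.2669  0.086 ] [ 0.5049 -0.2639  0.074 ] beaker [ 0.5277 -0.4086  0.046 ]
[0.44753156 0.37401072 0.15931028] [[-0.0034, 1.0, 0.0013], [1.0, 0.0034, 0.0011], [0.0011, 0.0014, -1.0]] 13.25
315.7815745266126 193.41413509984758
150 [340.6 197.   51.3 120.3 150. ] [0.4669 0.3733 0.066 ]
165 [342.4 196.9  50.9 123.6 165. ] [0.4683 0.3734 0.066 ]
180 [333.6 198.3  51.8  97.4 180. ] [0.4614 0.3723 0.066 ]
195 [319.4 214.9  25.6  39.2 195. ] [0.4502 0.3582 0.066 ]
```

{"op": "apply_moves", "data": {"deltas": [[[0,0.01,-0.25,0,0,0],[0,0.01,-0.5,0,0,0],[0,0.01,-0.75,0,0,0],[0,0.01,-1,0,0,0]]]}}

```text
clock: 13.65
ee_pos: [0.4478, 0.3759, 0.0386]
orientation: [[-0.004, 1.0, 0.002], [1.0, 0.004, 0.002], [0.002, 0.002, -1.0]]
contact_force: [0.5, 0.0, 1.1]
width: 0.751
grasp_force: 0.0
```

{"op": "apply_moves", "data": {"deltas": [[[0,0,-0.06,0,0,0],[0,0,-0.06,0,0,0],[0,0,-0.06,0,0,0]]]}}

```text
clock: 13.95
ee_pos: [0.4479, 0.3764, 0.0327]
orientation: [[-0.004, 1.0, 0.002], [1.0, 0.004, 0.002], [0.002, 0.002, -1.0]]
contact_force: [0.7, 0.8, 0.6]
width: 0.748
grasp_force: 0.0
```

{"op": "apply_moves", "data": {"deltas": [[[0,0,0,0,0,0],[0,0,0,0,0,0],[0,0,0,0,0,0],[0,0,0,0,0,0],[0,0,0,0,0,0],[0,0,0,0,0,0],[0,0,0,0,0,0]]], "jaw": 0}}

```text
clock: 14.65
ee_pos: [0.4473, 0.3765, 0.0324]
orientation: [[-0.005, 1.0, 0.001], [1.0, 0.005, 0.002], [0.002, 0.001, -1.0]]
contact_force: [-0.6, -0.8, 7.9]
width: 0.385
grasp_force: 39.3
```

{"op": "apply_moves", "data": {"deltas": [[[0,0,0.25,0,0,0],[0,0,0.5,0,0,0],[0,0,0.75,0,0,0],[0,0,1,0,0,0],[0,0,1,0,0,0]]]}}

```text
clock: 15.15
ee_pos: [0.4489, 0.3775, 0.1554]
orientation: [[-0.005, 1.0, 0.006], [1.0, 0.005, 0.006], [0.006, 0.006, -1.0]]
contact_force: [1.1, 0.8, -1.8]
width: 0.388
grasp_force: 40.4
```

{"op": "apply_moves", "data": {"deltas": [[[0.02,-0.28,0,0,0,0],[0.04,-0.56,0,0,0,0],[0.06,-0.83,0,0,0,0]]]}}

```text
clock: 15.45
ee_pos: [0.4531, 0.2745, 0.15]
orientation: [[-0.006, 1.0, -0.001], [1.0, 0.006, -0.001], [-0.001, -0.001, -1.0]]
contact_force: [-0.5, -0.4, -1.2]
width: 0.382
grasp_force: 40.3
```

{"op": "apply_moves", "data": {"deltas": [[[0.02,-0.28,0,0,0,0],[0.04,-0.56,0,0,0,0],[0.06,-0.83,0,0,0,0]]]}}

```text
clock: 15.75
ee_pos: [0.4603, 0.1748, 0.1501]
orientation: [[-0.005, 1.0, -0.001], [1.0, 0.005, -0.001], [-0.001, -0.001, -1.0]]
contact_force: [0.9, -0.1, -0.8]
width: 0.388
grasp_force: 40.3
```

{"op": "apply_moves", "data": {"deltas": [[[0.02,-0.28,0,0,0,0],[0.04,-0.56,0,0,0,0],[0.06,-0.83,0,0,0,0]]]}}

```text
clock: 16.05
ee_pos: [0.4675, 0.0753, 0.1502]
orientation: [[-0.005, 1.0, -0.001], [1.0, 0.005, -0.0], [-0.0, -0.001, -1.0]]
contact_force: [-0.3, 0.0, -1.7]
width: 0.387
grasp_force: 40.3
```

{"op": "apply_moves", "data": {"deltas": [[[0.02,-0.28,0,0,0,0],[0.04,-0.56,0,0,0,0],[0.06,-0.83,0,0,0,0]]]}}

```text
clock: 16.35
ee_pos: [0.4747, -0.0241, 0.1502]
orientation: [[-0.005, 1.0, -0.001], [1.0, 0.005, -0.0], [-0.0, -0.001, -1.0]]
contact_force: [-0.0, -0.2, -2.0]
width: 0.384
grasp_force: 40.3
```

{"op": "apply_moves", "data": {"deltas": [[[0.02,-0.28,0,0,0,0],[0.04,-0.56,0,0,0,0],[0.06,-0.81,0,0,0,0],[0.06,-0.81,-0.25,0,0,0],[0.06,-0.81,-0.45,0,0,0],[0.06,-0.81,-0.45,0,0,0],[0.06,-0.81,-0.45,0,0,0],[0.06,-0.81,-0.45,0,0,0]]]}}

```text
clock: 17.15
ee_pos: [0.4834, -0.1199, 0.0978]
orientation: [[-0.005, 1.0, 0.002], [1.0, 0.005, -0.0], [-0.0, 0.002, -1.0]]
contact_force: [0.2, 0.1, -1.8]
width: 0.381
grasp_force: 40.3
```

Run:
```python
from h import *
s=sense();print(s["ee_pos"],s["contact_force"],s["clock"])
```

```text
[ 0.48344244 -0.11986422  0.09782187] [ 0.16960037  0.06604527 -1.7569741 ] 17.15
```

{"op": "apply_moves", "data": {"deltas": [[[0.005,0.012,-0.15,0,0,0],[0.005,0.012,-0.28,0,0,0],[0.005,0.012,-0.36,0,0,0],[0.005,0.012,-0.42,0,0,0],[0.005,0.012,-0.45,0,0,0],[0.005,0.012,-0.45,0,0,0]]]}}

```text
clock: 17.75
ee_pos: [0.4834, -0.1185, 0.043]
orientation: [[-0.005, 1.0, 0.0], [1.0, 0.005, 0.0], [-0.0, 0.0, -1.0]]
contact_force: [-0.0, 1.3, -1.9]
width: 0.387
grasp_force: 40.4
```

{"op": "apply_moves", "data": {"deltas": [[[0,0,-0.01,0,0,0],[0,0,-0.02,0,0,0],[0,0,-0.03,0,0,0],[0,0,-0.03,0,0,0]]]}}

```text
clock: 18.15
ee_pos: [0.4837, -0.1186, 0.0404]
orientation: [[-0.005, 1.0, 0.001], [1.0, 0.005, 0.001], [0.001, 0.001, -1.0]]
contact_force: [-2.8, 0.8, 7.0]
width: 0.388
grasp_force: 41.1
```

{"op": "apply_moves", "data": {"deltas": [[[0,0,0,0,0,0],[0,0,0,0,0,0],[0,0,0,0,0,0],[0,0,0,0,0,0]]], "jaw": 0.75}}

```text
clock: 18.55
ee_pos: [0.4834, -0.1184, 0.0393]
orientation: [[-0.005, 1.0, 0.0], [1.0, 0.005, -0.0], [-0.0, 0.0, -1.0]]
contact_force: [-0.2, 0.6, 0.2]
width: 0.75
grasp_force: 0.0
```

{"op": "apply_moves", "data": {"deltas": [[[0,0,0.2,0,0,0],[0,0,0.5,0,0,0],[0,0,0.8,0,0,0],[0,0,1,0,0,0],[0,0,1,0,0,0]]]}}

```text
clock: 19.05
ee_pos: [0.4856, -0.119, 0.1625]
orientation: [[-0.005, 1.0, 0.007], [1.0, 0.005, -0.0], [-0.0, 0.007, -1.0]]
contact_force: [0.1, 0.3, -0.4]
width: 0.751
grasp_force: 0.0
```

{"op": "apply_moves", "data": {"deltas": [[[0.04,-0.3,0.1,0,0,0],[0.08,-0.6,0.2,0,0,0],[0.12,-0.8,0.3,0,0,0]]], "jaw": 0.95}}

```text
clock: 19.35
ee_pos: [0.4969, -0.2166, 0.1948]
orientation: [[-0.003, 1.0, -0.001], [1.0, 0.003, -0.001], [-0.001, -0.001, -1.0]]
contact_force: [-0.5, 0.6, 0.2]
width: 0.954
grasp_force: 0.0
```

{"op": "apply_moves", "data": {"deltas": [[[0.04,-0.3,0,0,0,0],[0.08,-0.6,0,0,0,0],[0.12,-0.8,0,0,0,0]]]}}

```text
clock: 19.65
ee_pos: [0.5112, -0.3129, 0.1941]
orientation: [[-0.003, 1.0, -0.002], [1.0, 0.003, -0.0], [-0.0, -0.002, -1.0]]
contact_force: [1.0, 0.1, -0.0]
width: 0.947
grasp_force: 0.0
```

{"op": "apply_moves", "data": {"deltas": [[[0.04,-0.3,0,0,0,0],[0.08,-0.6,0,0,0,0],[0.12,-0.8,0,0,0,0],[0.12,-0.8,-0.3,0,0,0],[0.12,-0.8,-0.3,0,0,0],[0.12,-0.8,-0.3,0,0,0],[0.12,-0.8,-0.3,0,0,0]]]}}

```text
clock: 20.35
ee_pos: [0.5271, -0.4061, 0.1601]
orientation: [[-0.006, 1.0, 0.001], [1.0, 0.006, -0.0], [-0.0, 0.001, -1.0]]
contact_force: [1.2, 0.5, 0.2]
width: 0.948
grasp_force: 0.0
```

Run:
```python
from h import *
k=cam("wrist");s=sense();print(s["ee_pos"],s["clock"])
hsv=cv2.cvtColor(k["im"],cv2.COLOR_BGR2HSV);m=cv2.inRange(hsv,(3,140,60),(15,255,255))
u,v=proj(k,(.5277,-.4086,.046));print("exp",u,v)
n,l,st,c=cv2.connectedComponentsWithStats(m)
for i in np.argsort(-st[1:,4])[:3]+1:print(st[i],c[i])
cv2.imwrite("pics/w6.png",k["im"])
```

```text
[ 0.52725434 -0.4061964   0.16053702] 20.4
exp 316.59779180942184 192.20131266112745
[ 290  170   55   53 1104] [317.17753623 189.63405797]
[317 170   1   1   1] [317. 170.]
```

View pics/w6.png

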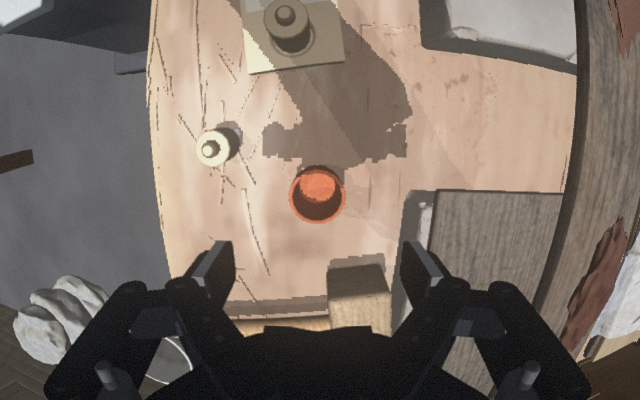

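The beaker rim is centred at (317,195), so about (0.528,-0.411). The mallet and board are clear of the fingers.

{"op": "apply_moves", "data": {"deltas": [[[0.01,-0.04,-0.25,0,0,0],[0.01,-0.04,-0.5,0,0,0],[0.01,-0.04,-0.75,0,0,0],[0.01,-0.04,-1,0,0,0]]]}}

```text
clock: 20.8
ee_pos: [0.5289, -0.4111, 0.0399]
orientation: [[-0.006, 1.0, 0.003], [1.0, 0.006, -0.001], [-0.001, 0.003, -1.0]]
contact_force: [0.2, 1.0, 0.2]
width: 0.948
grasp_force: 0.0
```

{"op": "apply_moves", "data": {"deltas": [[[0,0,-0.1,0,0,0],[0,0,-0.2,0,0,0],[0,0,-0.2,0,0,0],[0,0,-0.2,0,0,0]]]}}

```text
clock: 21.2
ee_pos: [0.5285, -0.4118, 0.0166]
orientation: [[-0.005, 1.0, 0.002], [1.0, 0.005, -0.001], [-0.001, 0.002, -1.0]]
contact_force: [-0.1, 0.8, -0.4]
width: 0.951
grasp_force: 0.0
```

{"op": "apply_moves", "data": {"deltas": [[[0,0,0,0,0,0],[0,0,0,0,0,0],[0,0,0,0,0,0],[0,0,0,0,0,0],[0,0,0,0,0,0],[0,0,0,0,0,0],[0,0,0,0,0,0]]], "jaw": 0, "grip_force": 25}}

```text
clock: 21.9
ee_pos: [0.5279, -0.4118, 0.0166]
orientation: [[-0.005, 1.0, 0.001], [1.0, 0.005, -0.001], [-0.001, 0.001, -1.0]]
contact_force: [-1.3, 1.1, 6.9]
width: 0.579
grasp_force: 25.4
```

{"op": "apply_moves", "data": {"deltas": [[[0,0,0.2,0,0,0],[0,0,0.5,0,0,0],[0,0,0.8,0,0,0],[0,0,1,0,0,0],[0,0,1,0,0,0]]]}}

```text
clock: 22.4
ee_pos: [0.5295, -0.413, 0.1395]
orientation: [[-0.005, 1.0, 0.007], [1.0, 0.005, -0.004], [-0.004, 0.007, -1.0]]
contact_force: [0.7, 0.2, -0.7]
width: 0.577
grasp_force: 26.3
```

{"op": "apply_moves", "data": {"deltas": [[[-0.05,0.3,0,0,0,0],[-0.1,0.6,0,0,0,0],[-0.15,0.91,0,0,0,0]]]}}

```text
clock: 22.7
ee_pos: [0.5086, -0.3004, 0.1338]
orientation: [[-0.004, 1.0, -0.002], [1.0, 0.004, 0.001], [0.001, -0.002, -1.0]]
contact_force: [1.1, -0.4, 0.3]
width: 0.579
grasp_force: 26.3
```

{"op": "apply_moves", "data": {"deltas": [[[-0.05,0.3,0,0,0,0],[-0.1,0.6,0,0,0,0],[-0.14,0.91,0,0,0,0],[-0.14,0.91,-0.2,0,0,0],[-0.14,0.91,-0.4,0,0,0],[-0.14,0.91,-0.4,0,0,0],[-0.14,0.91,-0.4,0,0,0],[-0.14,0.91,-0.4,0,0,0]]]}}

```text
clock: 23.5
ee_pos: [0.4933, -0.1935, 0.088]
orientation: [[-0.004, 1.0, 0.001], [1.0, 0.004, -0.001], [-0.001, 0.001, -1.0]]
contact_force: [0.3, 0.9, -1.0]
width: 0.581
grasp_force: 26.4
```

Run:
```python
from h import *
s=sense();print(s["ee_pos"],s["contact_force"],s["clock"])
```

```text
[ 0.49333654 -0.19349619  0.08797667] [ 0.26531771  0.88636517 -0.97552429] 23.5
```

{"op": "apply_moves", "data": {"deltas": [[[0,0,-0.15,0,0,0],[0,0,-0.3,0,0,0],[0,0,-0.4,0,0,0],[0,0,-0.43,0,0,0],[0,0,-0.45,0,0,0],[0,0,-0.46,0,0,0],[0,0,-0.47,0,0,0],[0,0,-0.47,0,0,0]]]}}

```text
clock: 24.3
ee_pos: [0.4934, -0.1933, 0.0325]
orientation: [[-0.005, 1.0, 0.002], [1.0, 0.005, 0.0], [0.0, 0.002, -1.0]]
contact_force: [-3.2, 1.0, 9.4]
width: 0.575
grasp_force: 27.0
```

{"op": "apply_moves", "data": {"deltas": [[[0,0,0,0,0,0],[0,0,0,0,0,0],[0,0,0,0,0,0],[0,0,0,0,0,0]]], "jaw": 0.9}}

```text
clock: 24.7
ee_pos: [0.493, -0.1928, 0.031]
orientation: [[-0.005, 1.0, 0.0], [1.0, 0.005, -0.0], [-0.0, 0.0, -1.0]]
contact_force: [-0.3, -0.6, 0.3]
width: 0.9
grasp_force: 0.0
```

{"op": "apply_moves", "data": {"deltas": [[[0,0,0.2,0,0,0],[0,0,0.5,0,0,0],[0,0,0.8,0,0,0],[0,0,1,0,0,0],[0,0,1,0,0,0]]]}}

```text
clock: 25.2
ee_pos: [0.4951, -0.1938, 0.1542]
orientation: [[-0.005, 1.0, 0.007], [1.0, 0.005, -0.001], [-0.001, 0.007, -1.0]]
contact_force: [-0.2, -0.9, -0.1]
width: 0.904
grasp_force: 0.0
```

{"op": "apply_moves", "data": {"deltas": [[[0,0.27,0.15,0,0,0],[0,0.54,0.3,0,0,0],[0,0.81,0.4,0,0,0]]]}}

```text
clock: 25.5
ee_pos: [0.4926, -0.0946, 0.1989]
orientation: [[-0.004, 1.0, -0.0], [1.0, 0.004, -0.0], [-0.0, -0.0, -1.0]]
contact_force: [-0.1, 1.2, 0.3]
width: 0.9
grasp_force: 0.0
```

{"op": "apply_moves", "data": {"deltas": [[[0,0.27,0,0,0,0],[0,0.54,0,0,0,0],[0,0.81,0,0,0,0]]]}}

```text
clock: 25.8
ee_pos: [0.4921, 0.003, 0.198]
orientation: [[-0.005, 1.0, -0.001], [1.0, 0.005, -0.0], [-0.0, -0.001, -1.0]]
contact_force: [0.3, 0.2, 0.1]
width: 0.901
grasp_force: 0.0
```

{"op": "apply_moves", "data": {"deltas": [[[0,0.27,0.1,0,0,0],[0,0.54,0.2,0,0,0],[0,0.81,0.2,0,0,0],[0,0.81,0.2,0,0,0],[0,0.81,0.2,0,0,0],[0,0.81,0.2,0,0,0]]]}}

```text
clock: 26.4
ee_pos: [0.4925, 0.0975, 0.2222]
orientation: [[-0.003, 1.0, -0.001], [1.0, 0.003, -0.001], [-0.001, -0.001, -1.0]]
contact_force: [-0.1, -0.2, 0.2]
width: 0.9
grasp_force: 0.0
```

Run:
```python
from h import *
import pickle
k=cam("wrist");s=sense();print(s["ee_pos"],np.array(s["orientation"]).round(4).tolist(),s["clock"])
cv2.imwrite("pics/w7.png",k["im"]);pickle.dump(k,open("w7.pkl","wb"))
t=cam("top")
o=np.vstack([k["im"][:260,180:480].repeat(2,0).repeat(2,1)[:, :600]])
tt=cv2.resize(t["im"][155:235,340:450],None,fx=7,fy=7,interpolation=cv2.INTER_CUBIC)
cv2.imwrite("pics/top7.png",tt);cv2.imwrite("pics/w7c.png",o)
```

```text
[0.49261278 0.09729415 0.22232814] [[-0.0027, 1.0, -0.0011], [1.0, 0.0027, -0.0008], [-0.0008, -0.0011, -1.0]] 26.45
```

View pics/w7c.png

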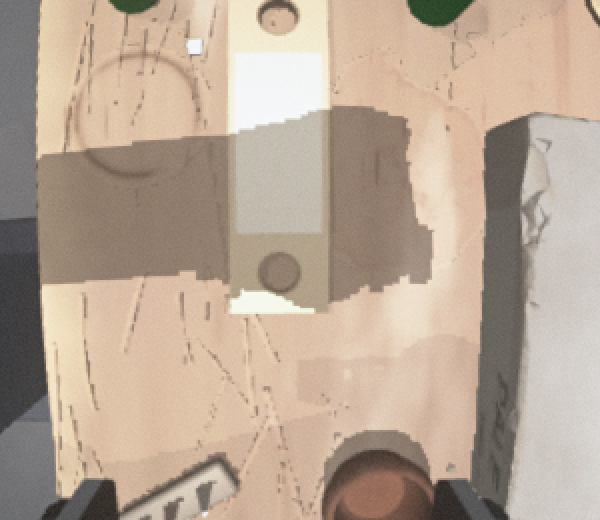

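Crop (half-pixel scale): batt holes are at about (319.5,135.8) and (319,8.3), with the near-end corners at (294.5,156) and (344,156.3).

Run:
```python
from h import *
import pickle
k=pickle.load(open("w7.pkl","rb"))
for u,v in((319.5,135.8),(319,8.3),(294.3,156),(343.7,156.3),(294.3,90),(344.5,90)):print((u,v),onz(k,u,v,.015).round(4))
```

```text
(319.5, 135.8) [0.4957 0.1348 0.015 ]
(319, 8.3) [0.4945 0.2829 0.015 ]
(294.3, 156) [0.467  0.1116 0.015 ]
(343.7, 156.3) [0.5235 0.1115 0.015 ]
(294.3, 90) [0.4674 0.1867 0.015 ]
(344.5, 90) [0.5233 0.187  0.015 ]
```

{"op": "apply_moves", "data": {"deltas": [[[0.02,0.3,0,0,0,0],[0.02,0.6,0,0,0,0],[0.02,0.93,0,0,0,0],[0.02,0.93,-0.35,0,0,0],[0.02,0.93,-0.7,0,0,0],[0.02,0.93,-1,0,0,0],[0.02,0.93,-1,0,0,0],[0.02,0.93,-1,0,0,0],[0.02,0.93,-1,0,0,0]]]}}

```text
clock: 27.4
ee_pos: [0.497, 0.2104, 0.105]
orientation: [[-0.004, 1.0, 0.003], [1.0, 0.004, 0.002], [0.002, 0.004, -1.0]]
contact_force: [0.3, 0.5, -0.2]
width: 0.902
grasp_force: 0.0
```

{"op": "apply_moves", "data": {"deltas": [[[0,0,-0.3,0,0,0],[0,0,-0.5,0,0,0],[0,0,-0.65,0,0,0],[0,0,-0.75,0,0,0],[0,0,-0.8,0,0,0],[0,0,-0.8,0,0,0],[0,0,-0.8,0,0,0]]]}}

```text
clock: 28.1
ee_pos: [0.4962, 0.2107, 0.008]
orientation: [[-0.005, 1.0, 0.002], [1.0, 0.005, 0.001], [0.001, 0.002, -1.0]]
contact_force: [0.5, -0.7, 0.1]
width: 0.897
grasp_force: 0.0
```

{"op": "apply_moves", "data": {"deltas": [[[-0.01,-0.01,-0.03,0,0,0],[-0.01,-0.01,-0.06,0,0,0],[-0.01,-0.01,-0.06,0,0,0],[-0.01,-0.01,-0.06,0,0,0]]]}}

```text
clock: 28.5
ee_pos: [0.4941, 0.2092, -0.0003]
orientation: [[-0.005, 1.0, 0.0], [1.0, 0.005, 0.0], [0.0, 0.0, -1.0]]
contact_force: [0.5, 0.4, -0.4]
width: 0.899
grasp_force: 0.0
```

{"op": "apply_moves", "data": {"deltas": [[[0,0,0,0,0,0],[0,0,0,0,0,0],[0,0,0,0,0,0],[0,0,0,0,0,0],[0,0,0,0,0,0],[0,0,0,0,0,0],[0,0,0,0,0,0]]], "jaw": 0, "grip_force": 60}}

```text
clock: 29.2
ee_pos: [0.4942, 0.2092, 0.0002]
orientation: [[-0.005, 1.0, 0.0], [1.0, 0.005, 0.0], [0.0, 0.0, -1.0]]
contact_force: [-0.3, -0.7, 5.8]
width: 0.64
grasp_force: 64.1
```

{"op": "apply_moves", "data": {"deltas": [[[0,0,0.1,0,0,0],[0,0,0.3,0,0,0],[0,0,0.5,0,0,0],[0,0,0.7,0,0,0],[0,0,0.9,0,0,0],[0,0,1,0,0,0],[0,0,1,0,0,0]]]}}

```text
clock: 29.9
ee_pos: [0.495, 0.2096, 0.1213]
orientation: [[-0.005, 1.0, 0.003], [1.0, 0.005, 0.002], [0.002, 0.003, -1.0]]
contact_force: [0.0, -1.3, -3.6]
width: 0.636
grasp_force: 64.6
```

{"op": "apply_moves", "data": {"deltas": [[[0,-0.15,0.15,0,0,0],[0,-0.35,0.3,0,0,0],[0,-0.6,0.3,0,0,0],[0,-0.84,0.3,0,0,0]]]}}

```text
clock: 30.3
ee_pos: [0.4934, 0.1073, 0.1549]
orientation: [[-0.006, 1.0, -0.001], [1.0, 0.006, -0.001], [-0.001, -0.001, -1.0]]
contact_force: [-0.4, 0.1, -3.4]
width: 0.639
grasp_force: 64.7
```

{"op": "apply_moves", "data": {"deltas": [[[0,-0.21,0,0,0,0.04],[0,-0.42,0,0,0,0.08],[0,-0.63,0,0,0,0.12],[0,-0.84,0,0,0,0.163]]]}}

```text
clock: 30.7
ee_pos: [0.4929, 0.0066, 0.1543]
orientation: [[-0.134, 0.991, -0.003], [0.991, 0.134, -0.0], [-0.0, -0.003, -1.0]]
contact_force: [-0.6, 0.4, -2.8]
width: 0.635
grasp_force: 64.6
```

{"op": "apply_moves", "data": {"deltas": [[[0,-0.21,0,0,0,0],[0,-0.42,0,0,0,0],[0,-0.63,0,0,0,0],[0,-0.84,0,0,0,0]]]}}

```text
clock: 31.1
ee_pos: [0.4929, -0.094, 0.1543]
orientation: [[-0.133, 0.991, -0.003], [0.991, 0.133, 0.0], [0.0, -0.003, -1.0]]
contact_force: [0.7, -0.8, -2.5]
width: 0.631
grasp_force: 64.6
```

{"op": "apply_moves", "data": {"deltas": [[[0,-0.21,0,0,0,0],[0,-0.42,0,0,0,0],[0,-0.63,0,0,0,0],[0,-0.8,0,0,0,0],[0,-0.83,0,0,0,0],[0,-0.83,-0.2,0,0,0],[0,-0.83,-0.2,0,0,0],[0,-0.83,-0.2,0,0,0],[0,-0.83,-0.2,0,0,0]]]}}

```text
clock: 32.0
ee_pos: [0.4945, -0.1923, 0.1321]
orientation: [[-0.134, 0.991, 0.0], [0.991, 0.134, 0.0], [0.0, 0.0, -1.0]]
contact_force: [-0.4, -0.2, -3.0]
width: 0.637
grasp_force: 64.9
```

Run:
```python
from h import *
import pickle
k=cam("wrist");s=sense();print(s["ee_pos"],np.array(s["orientation"]).round(4).tolist(),s["clock"],s["contact_force"],s["ft_torque"],s["width"])
pickle.dump(k,open("w8.pkl","wb"));cv2.imwrite("pics/w8.png",k["im"])
for p in((.4836,-.1185,.086),(.5033,-.2677,.086)):print(proj(k,p))
```

```text
[ 0.49465036 -0.19243521  0.13233582] [[-0.1335, 0.9911, 0.0011], [0.9911, 0.1335, -0.0], [-0.0002, 0.0011, -1.0]] 32.05 [-0.46735336 -0.50145755 -3.41190449] [-0.02075728 -0.00270496  0.01408144] 0.6353691038145265
(np.float64(314.2117224208318), np.float64(98.61772845562253))
(np.float64(314.1275169024045), np.float64(310.7930272672845))
```

View pics/w8.png

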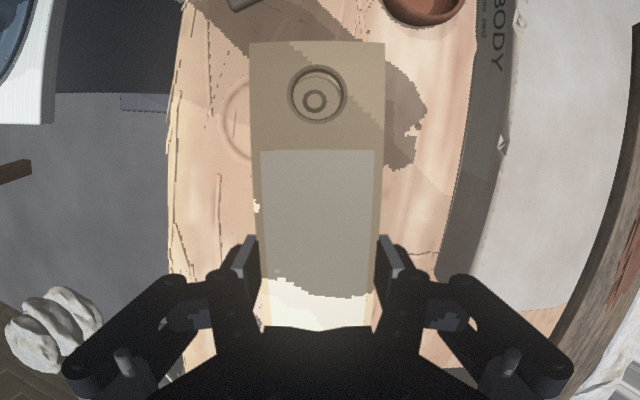

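Through the batt's near hole (rim centre at 317.5,94) the spigot top shows at (314.5,100.5). I'll work out the offset.

Run:
```python
from h import *
import pickle
k=pickle.load(open("w8.pkl","rb"))
h=onz(k,317.5,94,.147);b=onz(k,317.5,96,.132);s=onz(k,314.5,100.5,.086);s2=onz(k,314.5,99,.074)
print("hole",h.round(4),b.round(4),"spig",s.round(4))
# batt edges at top
for u,v in((249,44),(384,43),(261,150),(374,150)):print(onz(k,u,v,.147).round(4))
g=cv2.resize(cv2.cvtColor(k["im"],cv2.COLOR_BGR2GRAY)[60:130,280:355],None,fx=6,fy=6,interpolation=cv2.INTER_CUBIC)
for lo,hi in((135,190),(50,80)):
  h=cv2.HoughCircles(g,cv2.HOUGH_GRADIENT,1.5,60,param1=50,param2=25,minRadius=lo,maxRadius=hi)
  if h is not None:
    for q in h[0][:2]:print(lo,280+q[0]/6-.4,60+q[1]/6-.4,q[2]/6)
```

```text
hole [ 0.4854 -0.1182  0.147 ] [ 0.4855 -0.1184  0.132 ] spig [ 0.4839 -0.1196  0.086 ]
[ 0.4546 -0.1002  0.147 ]
[ 0.5095 -0.0924  0.147 ]
[ 0.4651 -0.1442  0.147 ]
[ 0.512  -0.1378  0.147 ]
135 316.725 95.225 23.875
50 313.975 100.725 11.533333
50 326.725 85.475 10.358334
```

{"op": "apply_moves", "data": {"deltas": [[[-0.01,-0.01,-0.1,0,0,0],[-0.01,-0.01,-0.2,0,0,0],[-0.01,-0.01,-0.28,0,0,0],[-0.01,-0.01,-0.33,0,0,0],[-0.01,-0.01,-0.38,0,0,0],[-0.01,-0.01,-0.41,0,0,0],[-0.01,-0.01,-0.44,0,0,0],[-0.01,-0.01,-0.44,0,0,0],[-0.01,-0.01,-0.44,0,0,0]]]}}

```text
clock: 32.95
ee_pos: [0.493, -0.1941, 0.0791]
orientation: [[-0.133, 0.991, 0.0], [0.991, 0.133, -0.0], [-0.0, 0.0, -1.0]]
contact_force: [0.7, 1.1, -3.9]
width: 0.637
grasp_force: 64.9
```

{"op": "apply_moves", "data": {"deltas": [[[0,0.007,-0.01,0,0,0],[0,0.007,-0.02,0,0,0],[0,0.007,-0.03,0,0,0],[0,0.007,-0.04,0,0,0],[0,0.007,-0.05,0,0,0],[0,0.007,-0.05,0,0,0]]]}}

```text
clock: 33.55
ee_pos: [0.4931, -0.1932, 0.0742]
orientation: [[-0.133, 0.991, 0.0], [0.991, 0.133, 0.001], [0.001, 0.0, -1.0]]
contact_force: [-2.7, 2.1, 8.8]
width: 0.637
grasp_force: 66.3
```

{"op": "apply_moves", "data": {"deltas": [[[0,0,0,0,0,0],[0,0,0,0,0,0],[0,0,0,0,0,0],[0,0,0,0,0,0]]], "jaw": 0.9}}

```text
clock: 33.95
ee_pos: [0.493, -0.1932, 0.0729]
orientation: [[-0.133, 0.991, 0.0], [0.991, 0.133, -0.0], [-0.0, 0.0, -1.0]]
contact_force: [-0.2, -0.4, -0.4]
width: 0.901
grasp_force: 0.0
```

{"op": "apply_moves", "data": {"deltas": [[[0,0,0.15,0,0,0],[0,0,0.4,0,0,0],[0,0,0.7,0,0,0],[0,0,1,0,0,0],[0,0,1,0,0,0]]]}}

```text
clock: 34.45
ee_pos: [0.4959, -0.1946, 0.1976]
orientation: [[-0.132, 0.991, 0.01], [0.991, 0.132, -0.002], [-0.003, 0.009, -1.0]]
contact_force: [0.8, -0.4, -0.1]
width: 0.899
grasp_force: 0.0
```

{"op": "apply_moves", "data": {"deltas": [[[-0.14,0.3,0,0,0,0],[-0.28,0.6,0,0,0,0],[-0.43,0.95,0,0,0,0],[-0.43,0.95,0,0,0,0],[-0.43,0.95,0,0,0,0],[-0.43,0.95,0,0,0,0]]], "jaw": 0.6}}

```text
clock: 35.05
ee_pos: [0.4416, -0.0801, 0.1928]
orientation: [[-0.131, 0.991, 0.0], [0.991, 0.131, -0.001], [-0.001, 0.0, -1.0]]
contact_force: [-0.4, -0.2, 0.7]
width: 0.602
grasp_force: 0.0
```

Run:
```python
from h import *
import pickle
k=cam("wrist");s=sense();print(s["ee_pos"],np.array(s["orientation"]).round(4).tolist(),s["clock"])
pickle.dump(k,open("w9.pkl","wb"));print(proj(k,(.429,-.015,.014)))
t=cam("top")
a=cv2.resize(k["im"][40:240,190:400],None,fx=2.4,fy=2.4,interpolation=cv2.INTER_CUBIC)
b=cv2.resize(t["im"][165:225,345:445],None,fx=3,fy=8*.5+2,interpolation=cv2.INTER_CUBIC)
o=np.zeros((480,800,3),np.uint8);o[:480,:504]=a
b=cv2.resize(t["im"][165:225,345:440],None,fx=3.1,fy=3.1,interpolation=cv2.INTER_CUBIC);o[:b.shape[0],504:504+b.shape[1]]=b[:,:296]
cv2.imwrite("pics/w9.png",o)
```

```text
[ 0.44169873 -0.08039054  0.19286566] [[-0.1305, 0.9914, 0.0003], [0.9914, 0.1305, -0.0006], [-0.0007, 0.0002, -1.0]] 35.1
(np.float64(312.3963058988712), np.float64(110.51793813835525))
```

View pics/w9.png

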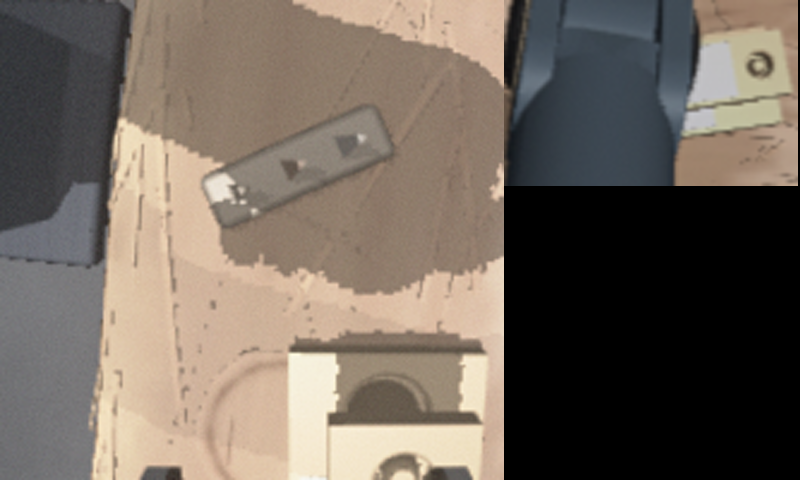

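Crop: the pat's corners are at image px (274.4,116.8), (283,134.7), (344.3,83) and (353,103.5). Spigots show through both batt holes.

Run:
```python
from h import *
import pickle
k=pickle.load(open("w9.pkl","rb"))
P=np.array([onz(k,u-.3,v-.3,.013)[:2] for u,v in((274.4,116.8),(283,134.7),(344.3,83),(353,103.5))])
c=P.mean(0);d=(P[2]+P[3]-P[0]-P[1]);w=P[0]+P[2]-P[1]-P[3]
print(P.round(4),c.round(4),"ang",np.degrees(np.arctan2(d[1],d[0])),np.degrees(np.arctan2(w[1],w[0])),np.linalg.norm(d)/2,np.linalg.norm(w)/2)
```

```text
[[ 0.3904 -0.0259]
 [ 0.4015 -0.0436]
 [ 0.4572  0.0183]
 [ 0.4691 -0.0016]] [ 0.4295 -0.0132] ang 32.664385126554365 121.51971768727918 0.0798552972879842 0.022001054831689543
```

{"op": "apply_moves", "data": {"deltas": [[[-0.02,0.14,0,0,0,-0.18],[-0.04,0.28,0,0,0,-0.36],[-0.08,0.42,0,0,0,-0.54],[-0.1,0.56,0,0,0,-0.72],[-0.1,0.56,0,0,0,-0.72]]]}}

```text
clock: 35.65
ee_pos: [0.4295, -0.011, 0.1927]
orientation: [[0.418, 0.909, -0.0], [0.909, -0.418, 0.0], [0.0, -0.0, -1.0]]
contact_force: [-0.0, 0.3, 0.2]
width: 0.603
grasp_force: 0.0
```

{"op": "apply_moves", "data": {"deltas": [[[0,0,0,0,0,-0.18],[0,0,0,0,0,-0.36],[0,0,0,0,0,-0.54],[0,0,-0.2,0,0,-0.73],[0,0,-0.5,0,0,-0.73],[0,0,-0.7,0,0,-0.73],[0,0,-0.7,0,0,-0.73],[0,0,-0.7,0,0,-0.73],[0,0,-0.7,0,0,-0.73]]]}}

```text
clock: 36.55
ee_pos: [0.4306, -0.0126, 0.1101]
orientation: [[0.845, 0.535, 0.003], [0.535, -0.845, 0.0], [0.002, 0.001, -1.0]]
contact_force: [-0.5, -0.6, -0.1]
width: 0.602
grasp_force: 0.0
```

Run:
```python
from h import *
k=cam("wrist");s=sense();o=np.array(s["orientation"]);print(s["ee_pos"],o.round(4).tolist(),np.degrees(np.arctan2(o[1,1],o[0,1])),s["clock"],np.round(s["joint_pos"],2))
cv2.imwrite("pics/w10.png",k["im"])
a=.5637
for sx in(-1,1):
  for sy in(-1,1):
    x=.042*sx;y=.013*sy;p=(.4295+x*np.cos(a)-y*np.sin(a),-.0132+x*np.sin(a)+y*np.cos(a),.013);print([round(q) for q in proj(k,p)])
```

```text
[ 0.43057233 -0.01237657  0.110201  ] [[0.8446, 0.5354, 0.003], [0.5354, -0.8446, 0.0004], [0.0027, 0.0012, -1.0]] -57.62965600460378 36.6 [-0.52  0.26  0.52  2.24 -0.2   0.69 -0.86]
[331, 245]
[300, 245]
[332, 146]
[299, 146]
```

View pics/w10.png

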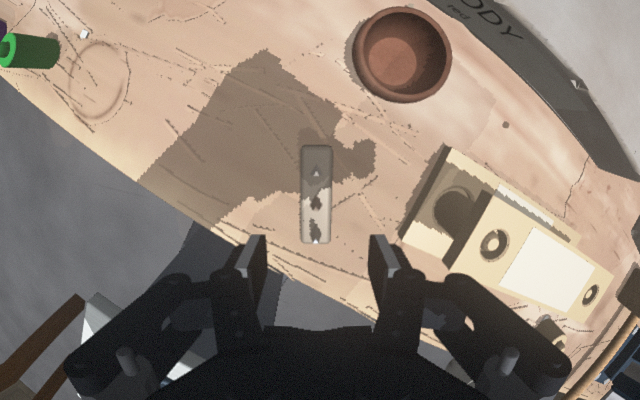

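The pat (301–331, 145–244) matches the prediction, and the batt sits with both spigots in its holes at (494,246) and (590,294).

{"op": "apply_moves", "data": {"deltas": [[[-0.01,-0.01,-0.25,0,0,0],[-0.01,-0.01,-0.5,0,0,0],[-0.01,-0.01,-0.7,0,0,0],[-0.01,-0.01,-0.82,0,0,0],[-0.01,-0.01,-0.87,0,0,0],[-0.01,-0.01,-0.87,0,0,0],[-0.01,-0.01,-0.87,0,0,0]]]}}

```text
clock: 37.3
ee_pos: [0.4291, -0.0132, 0.0055]
orientation: [[0.845, 0.536, 0.002], [0.536, -0.845, 0.0], [0.002, 0.001, -1.0]]
contact_force: [0.2, -0.2, 0.3]
width: 0.601
grasp_force: 0.0
```

{"op": "apply_moves", "data": {"deltas": [[[0,0,0,0,0,0],[0,0,0,0,0,0],[0,0,0,0,0,0],[0,0,0,0,0,0],[0,0,0,0,0,0],[0,0,0,0,0,0],[0,0,0,0,0,0]]], "jaw": 0, "grip_force": 30}}

```text
clock: 38.0
ee_pos: [0.4288, -0.013, 0.0055]
orientation: [[0.845, 0.535, 0.002], [0.535, -0.845, 0.001], [0.002, 0.0, -1.0]]
contact_force: [-0.8, -0.1, 6.3]
width: 0.294
grasp_force: 29.9
```

{"op": "apply_moves", "data": {"deltas": [[[0,0,0.2,0,0,0],[0,0,0.5,0,0,0],[0,0,0.8,0,0,0],[0,0,1,0,0,0]]]}}

```text
clock: 38.4
ee_pos: [0.4287, -0.0133, 0.1269]
orientation: [[0.845, 0.535, 0.003], [0.535, -0.845, 0.001], [0.003, 0.001, -1.0]]
contact_force: [0.9, 0.8, -0.6]
width: 0.295
grasp_force: 30.1
```

{"op": "apply_moves", "data": {"deltas": [[[0.05,0,0.15,0,0,0.12],[0.1,-0.1,0.3,0,0,0.24],[0.15,-0.3,0.4,0,0,0.36],[0.2,-0.45,0.4,0,0,0.48],[0.25,-0.6,0.4,0,0,0.6],[0.27,-0.75,0.4,0,0,0.72]]]}}

```text
clock: 39.0
ee_pos: [0.4608, -0.1038, 0.173]
orientation: [[0.422, 0.906, 0.001], [0.906, -0.422, 0.0], [0.001, 0.001, -1.0]]
contact_force: [0.9, -0.4, 0.4]
width: 0.295
grasp_force: 30.1
```

{"op": "apply_moves", "data": {"deltas": [[[0.05,-0.12,0,0,0,0.12],[0.1,-0.24,0,0,0,0.24],[0.15,-0.36,0,0,0,0.36],[0.2,-0.5,0,0,0,0.48],[0.25,-0.62,0,0,0,0.6],[0.27,-0.75,0,0,0,0.73],[0.27,-0.75,-0.2,0,0,0.73],[0.27,-0.75,-0.3,0,0,0.73],[0.27,-0.75,-0.3,0,0,0.73],[0.27,-0.75,-0.3,0,0,0.73],[0.27,-0.75,-0.3,0,0,0.73]]]}}

```text
clock: 40.1
ee_pos: [0.4935, -0.193, 0.1373]
orientation: [[-0.133, 0.991, 0.001], [0.991, 0.133, -0.0], [-0.0, 0.001, -1.0]]
contact_force: [0.1, -0.8, -0.7]
width: 0.295
grasp_force: 30.1
```

Run:
```python
from h import *
import pickle
s=sense();o=np.array(s["orientation"]);print(s["ee_pos"],np.degrees(np.arctan2(o[1,1],o[0,1])),s["clock"],s["contact_force"],s["width"])
k=pickle.load(open("w9.pkl","rb"))
k=cam("wrist");cv2.imwrite("pics/w11.png",k["im"])
hsv=cv2.cvtColor(k["im"],cv2.COLOR_BGR2HSV)
print(proj(k,(.4836,-.1185,.086)))
```

```text
[ 0.4934526  -0.19301986  0.13730978] 7.652248456173864 40.1 [ 0.10939143 -0.83926897 -0.68124923] 0.29484451384945637
(np.float64(315.97746197648263), np.float64(97.89126762475934))
```

{"op": "apply_moves", "data": {"deltas": [[[0,0,-0.12,0,0,0],[0,0,-0.22,0,0,0],[0,0,-0.29,0,0,0],[0,0,-0.32,0,0,0],[0,0,-0.34,0,0,0],[0,0,-0.35,0,0,0],[0,0,-0.36,0,0,0],[0,0,-0.36,0,0,0]]]}}

```text
clock: 40.95
ee_pos: [0.4932, -0.1933, 0.0945]
orientation: [[-0.132, 0.991, 0.001], [0.991, 0.132, 0.001], [0.0, 0.001, -1.0]]
contact_force: [-1.5, 1.5, 6.1]
width: 0.288
grasp_force: 30.9
```

{"op": "apply_moves", "data": {"deltas": [[[0,0,0,0,0,0],[0,0,0,0,0,0],[0,0,0,0,0,0],[0,0,0,0,0,0]]], "jaw": 0.6}}

```text
clock: 41.35
ee_pos: [0.4929, -0.1932, 0.0933]
orientation: [[-0.133, 0.991, 0.0], [0.991, 0.133, 0.0], [0.0, 0.0, -1.0]]
contact_force: [0.7, 0.1, 0.6]
width: 0.601
grasp_force: 0.0
```

{"op": "apply_moves", "data": {"deltas": [[[0,0,0.15,0,0,0],[0,0,0.4,0,0,0],[0,0,0.7,0,0,0],[0,0,1,0,0,0],[0,0,1,0,0,0]]]}}

```text
clock: 41.85
ee_pos: [0.4958, -0.1946, 0.2181]
orientation: [[-0.132, 0.991, 0.01], [0.991, 0.132, -0.002], [-0.003, 0.009, -1.0]]
contact_force: [0.2, 0.4, 1.0]
width: 0.601
grasp_force: 0.0
```

{"op": "apply_moves", "data": {"deltas": [[[0.05,-0.3,0,0,0,0],[0.1,-0.6,0,0,0,0],[0.15,-1,0,0,0,0],[0.15,-1,0,0,0,0],[0.15,-1,0,0,0,0],[0.15,-1,0,0,0,0]]]}}

```text
clock: 42.45
ee_pos: [0.5108, -0.3118, 0.2125]
orientation: [[-0.134, 0.991, -0.001], [0.991, 0.134, 0.002], [0.002, -0.001, -1.0]]
contact_force: [1.3, 0.6, 0.0]
width: 0.599
grasp_force: 0.0
```

Run:
```python
from h import *
k=cam("wrist");s=sense();print(s["ee_pos"],s["clock"],s["contact_force"])
e=np.array([-.1308,.9914]);n=np.array([.9914,.1308]);c=np.array([.4935,-.1931])
# rectify the plane z=.103 (pat top) and z=.089 (batt top), print profiles
def rect(z,L,W,st=.001):
    us=np.arange(-L,L+st/2,st);ws=np.arange(-W,W+st/2,st)
    q=np.array([[proj(k,(*(c+a*e+b*n),z)) for a in us] for b in ws],np.float32)
    return us,ws,cv2.remap(k["im"],q[...,0],q[...,1],cv2.INTER_LINEAR)
us,ws,r=rect(.103,.06,.04)
g=r.min(2);print("pat along, w=+10mm:",g[50,::3]);print("w=-10",g[30,::3]);print("across a=0",g[::2,60]);print("across a=20",g[::2,80]);print("across a=-20",g[::2,40])
us,ws,r=rect(.089,.11,.035);g=r.min(2)
print("batt along w=15",g[50,::4]);print("across a=60",g[::2,170]);print("across a=-60",g[::2,50])
cv2.imwrite("pics/w12.png",k["im"])
```

```text
[ 0.51102304 -0.31147639  0.2126929 ] 42.5 [ 0.56729277  0.39250779 -0.04680918]
pat along, w=+10mm: [113 113 114 140 142 140  91  97  99  98  99  99  98  98 103  99  98  98
  96 100  97  97  95  95  99 109 106  97 103 102 105 104 104  94   0   0
   0   0   0   0   0]
w=-10 [114 113 110 140 139 141 108  84  87  88  83  85  87  85  88  86  86  84
  83  79  83  86  82  83  80  81  81  79  81  79  80  78  77  89   0   0
   0   0   0   0   0]
across a=0 [135 132 105  75  92 107 125 121 104 127 135 137 136 136  89  83  95  96
  90  69  69  68  77 102 100  97  82 126 138 139 144 155 128 124 137 138
 113 112  86  89  94]
across a=20 [ 86  84  86  86  95 104 114 113 103 124 131 133 131 132  95  80  92  94
  83  81  83  82  82  97 104  99  84 118 154 155 153 155 120 122 184 189
 158 178 139 141 148]
across a=-20 [147 149 142 142 177 196 228 195 108 126 138 137 139 141  96  83  98  97
  97  98 123 112 103 105 105  97  81 138 141 141 141 141 117 111 140 142
 118 111  86  87  97]
batt along w=15 [178 176 176 160 112 109 115 112 114 114 113 116 113 113 114 142 141 141
 140 140 142 141 141 140 134 136 131 132 133 133 133 141 143 135 128 127
 122 126 144 228   0   0   0   0   0   0   0   0   0   0   0   0   0   0
   0   0]
across a=60 [0 0 0 0 0 0 0 0 0 0 0 0 0 0 0 0 0 0 0 0 0 0 0 0 0 0 0 0 0 0 0 0 0 0 0 0]
across a=-60 [142 225 225 225 215 213 213 213 212 212 118 108 112 114 114 112 113 113
 115 113 113 113 113 113 114 116 111 116 113 112 112 114 113 114 115 114]
```

```bash
python3 -c "
from workcell import *
print(close_job())"
```

```text
the job is handed in; nothing more can be done
None
```

The test firing is built in the order asked and handed in at about 42 s: both tall props seated, beaker midway, batt over both spigots, cone pack centred lengthwise, short prop and pinch pot not touched; after the pack went on I checked the batt and pack only by pixel measurements, with no picture viewed and no result returned.

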